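# Hold the fastener box lid half open

## Task

Take the drawer unit with the long steel bar pull by that pull and draw its drawer right out. Then take the lid of the steel fastener box inside the drawer by its bar, lift it to an angle of about 45 degrees, and keep holding it there by the bar: the job finishes with you still holding the lid, since it falls shut when let go. Leave the drawer out and the other things on and around the units where they are.

Things in the scene. Friction and masses are not known exactly. Their poses are not given: they have to be found in the camera images.
- unit: The task's drawer unit: pale wooden bench-top cabinet, 260 mm deep (own x), 230 wide, 145 high, with ONE drawer and a long steel bar pull; fixed. Origin: on the bench, under the middle of its front (outer face of the shut drawer front). Its own x points from front to back: the drawer comes out along its -x, roughly towards the robot.
- drawer (a joint): How far the drawer is out, m: 0 shut, 0.145 at its stop. Slides with about 2 N of friction and stays where it is left. It starts 10 to 40 mm ajar.
- drawer_pull (a point): Middle of the drawer's bar pull: a level round steel bar, 12 mm thick, 110 mm long (along the unit's own y), 104 mm above the bench, its axis 40 mm in front of the drawer front; posts at its two ends, clear between. The drawer front is 15 mm thick, its top edge 124 mm above the bench. The point moves with the drawer.
- lid (a joint): Lid angle, rad: 0 shut (level), 0.785 is 45 degrees, stop 1.7. Hinged at its far edge along the unit's own y: the near edge rises and swings towards the unit. Lid shut, the bar lies 80 mm before the hinge line (along the unit's -x) and 43 mm above it. Weight and a weak spring shut it; 1 to 3 N up at the bar holds it. The round bar can turn between fingers pinching it across: the hand can stay pointing down.
- lid_bar: Grip bar on the lid of the dark sheet-steel fastener box, 116 mm deep, 150 mm wide, built into the drawer just behind its front (hidden while shut). Round steel, 11 mm thick, 80 mm long along its own y, clear between end posts. Origin: its middle, 38 mm over the lid's top; lid shut: 116 mm above the bench, 42 mm behind the drawer front's inner face, 97 mm behind the pull. Turns with the lid.
- knob_unit: The other wooden unit, 220 mm deep, 180 mm wide, 150 mm high, with three shallow drawer fronts and round wooden knobs; fixed, not part of the job. The two units swap sides. Origin: on the bench, under the middle of its front edge.
- mug: Bystander: white mug, 80 mm across, 95 mm high. Origin: centre of its underside.
- carton: Bystander: open cardboard carton of screws, 120 x 90 x 70 mm. Origin: centre of its underside.
- screwdriver: Bystander: screwdriver lying on the bench, about 200 mm long.
- pen: Bystander: red pen lying on the bench, 130 mm long, 12 mm thick.
- glue: Bystander: white glue bottle, 48 mm across, 120 mm high, standing on the bench 60 to 120 mm in front of the knob unit. Origin: centre of its underside.
- offcut: Bystander: wooden offcut, 140 x 50 x 28 mm, lying across the top of the task's unit, 110 to 130 mm behind its front. Origin: centre of its underside.
- tape: Bystander: black tape measure, 70 x 35 x 62 mm, on top of the knob unit. Origin: centre of its underside.

How it is judged:
By the outcome, as a careful person would: the job done as asked, in the order asked, and still so for the second after the job is handed in, while the arm keeps its last pose, push and grip.
It also fails if it takes over 48 s, if anything falls off the work surface, if the arm or the gripper's body presses on something with over 40 N, if the wrist force passes 120 N, or if a joint passes its speed limit or range.

## Robot

A 6-joint arm with a two-finger parallel gripper is mounted at the origin on the work surface. World frame = base frame: x ahead of the robot, y to its left, z up, the work surface at z = 0. Lengths are in m, angles in rad, forces in N, time in s.
With the tool pointing down it reaches from about 0.425 to 1.125 m from the base axis. Payload 14.9 kg.
Tool frame: the origin (TCP) lies midway between the tips of the shut fingers; the grasp point (between the pads) lies 19 mm behind it; z points along the fingers, y is the line along which they close (so a half turn about z gives the same grasp; the last joint's range is limited). The gripper opens to 91 mm and grips with 3 to 60 N. Pads are 32 mm wide; open, the fingers measure 118 mm over their backs; the gripper's body (76 mm by 178 mm) begins 60 mm behind the grasp point.
Start: joints at [-1.197, 0.379, 1.734, -0, 1.028, -0.033], TCP at [0.277, -0.643, 0.214] pointing down, gripper open.
Joint ranges: [-2.77, 2.77], [-0.74, 2.19], [0, 2.66], [-1.06, 4.2], [0.31, 2.87], [-3.08, 3.08]. Speed limits (rad/s): [1.89, 1.89, 2.39, 3.14, 3.14, 3.14].

## Interface

Orientations are given as a unit quaternion [x, y, z, w].
In Python, from workcell import arm gives the robot as it stands.
- The arm moves only by the shell command python3 -m creep 'ROWS' [FORCE]. ROWS is JSON, a list of rows, each an object with "claw": the opening, from -1 (shut) to 1 (fully open); "slide": the shift along the tool's x, y, z as a fraction of full scale, a list of three; "twist": the turn about the tool's z as a fraction of full scale. A call has 1 to 20 rows; each row is the pose to reach, as a shift and turn from the pose commanded when the call began, along the tool's axes at that moment; what a row does not reach only later rows make up. Full scale, the value 1, is 1000 mm for a shift and pi/2 rad for a turn. A row lasts 1/8 s, in which the tool goes at most 62.5 mm and 10.7 degrees, less where a joint would pass 70% of its speed; a pose out of reach is approached as far as the arm can. A call with a number of a shift or a turn outside -1 to 1 is refused whole. A call with a gripper value outside its range is refused whole. The fingers move at their own pace and stop on an object; FORCE is the grip in N (left out, the last holds). Time passes only in rows, so rows that repeat a pose let the fingers close. It gives the time, the measured TCP pose, the force, the opening and the grip force at its end, in the units of the state.
- arm.get_obs(): the state, without advancing time (a new reading comes with each control period).
- arm.camera(name): name is "side" or "top"; returns the picture (384x512x3 uint8, red, green, blue); there is no depth.
- arm.get_calibration(name): a dict with "fx", "fy", "cx", "cy" (pixels), "rvec" (rotation vector, rad) and "tvec" (3), from world to camera coordinates, as OpenCV has them. Camera axes: x right, y down, z forward; pixel columns grow to the right and rows downward; lengths in m; the calibration is good to about 2 mm. A picture is of the moment at which its call begins. get_calibration takes no time and is no camera call.
- arm.hand_in(): hands the job in; it is judged then, once.
Trained networks look in the newest picture that a camera, given by its name, has taken for a name from the list of things; names that differ only in an ending like _2 or _b are one class to them, and where a whole thing is asked for, a point or a joint stands for the part that bears it (a point fixed in the world has none). Each returns a list of dicts, best first, with "p" (0 to 1); they miss things now and then, are a little off and sometimes report something else, mostly with a low value. They report only what shows in the picture. A call takes as long as a camera call.
- arm.outline_of(camera, thing): "region" (384x512 bool, what is visible of it) and "rect" ([left, top, right, bottom] in pixels, round what is visible of it).
The state is a dict: "clock": time; "joints": joint angles; "joint_velocities": joint speeds; "joint_efforts": joint torques, N m; "eef_pos": TCP position; "eef_rot": TCP orientation; "ft_force": force on the tool from outside, world axes, zero at the start; "torque": the same for the moment, N m; "grip_width": finger opening in m; "grip_force": force on a finger pad.
Only numpy, scipy, OpenCV 4.12 (cv2) and the standard library are available. Lean on these libraries where they do the work, as an engineer would, in place of code of your own. Each camera call takes 0.05 s, during which the arm holds its last target. There are 200 camera calls.

## Working session

There is one attempt and no reset: what is moved stays moved. The work goes in short steps, Python scripts to look and compute and a shell command to move; the robot and the scene stay as the last step left them, time stands still between calls to the robot, and variables do not carry over. Pictures are saved under pics/ and viewed, at most 10 in all, crops included, and the job is handed in when it is done.

```bash
mkdir -p pics; python3 - <<'E'
from workcell import arm
import cv2,numpy as np
ims=[]
for n in("top","side"):
    im=arm.camera(n); cv2.imwrite(f"pics/{n}0.png",im[:,:,::-1])
    c=arm.get_calibration(n);print(n,c)
    for t in("drawer_pull","unit","drawer"):
        for d in arm.outline_of(n,t)[:2]:print(t,round(d["p"],2),d["rect"])
o=arm.get_obs();print(o["eef_pos"],o["eef_rot"],o["clock"],o["grip_width"])
E
```

```text
top {'fx': 497.35010728721846, 'fy': 497.35010728721846, 'cx': 254.55967112922443, 'cy': 194.7722600421071, 'rvec': array([ 2.17095509, -2.20728769,  0.12280289]), 'tvec': array([-0.00675168,  0.60689432,  1.51069916])}
drawer_pull 0.61 [255.2, 174.5, 333.2, 209.5]
drawer_pull 0.39 [192.3, 209.9, 211.3, 224.7]
unit 0.55 [240.3, 93.8, 331.8, 213.2]
drawer 0.67 [256.7, 174.6, 334.3, 213.3]
side {'fx': 388.6466645037004, 'fy': 388.6466645037004, 'cx': 249.41641630550333, 'cy': 191.03835141861336, 'rvec': array([ 0.58096113, -2.53221176,  1.31964034]), 'tvec': array([0.54773547, 0.22514559, 0.91650611])}
drawer_pull 0.89 [247.1, 147.1, 289.4, 210.9]
unit 0.59 [170.4, 129.2, 293.6, 213.1]
drawer 0.74 [250.1, 146.8, 292.3, 211.7]
drawer 0.52 [196.0, 327.3, 244.9, 383.4]
[ 0.27694821 -0.64284176  0.21384135] [ 9.79389189e-01  2.01982202e-01 -1.25847405e-05 -7.54018058e-05] 0.4 0.0911476337878336
```

View pics/top0.png

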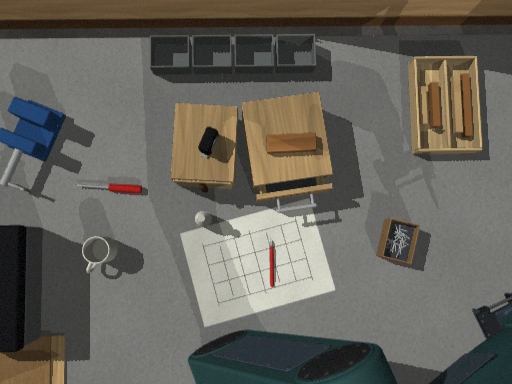

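View pics/side0.png

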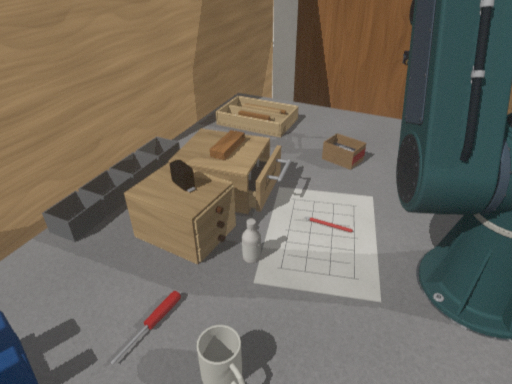

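The top view shows the task unit at px (243–331, 94–213), with its pull at about (277–316, 196–210). The side view shows the same pull at about (270–290, 160–180). I'll zoom in on both.

```bash
python3 - <<'E'
import cv2,numpy as np
a=cv2.imread("pics/top0.png")[85:220,235:340];b=cv2.imread("pics/side0.png")[125:215,235:305]
a=cv2.resize(a,None,fx=4,fy=4,interpolation=2);b=cv2.resize(b,None,fx=5,fy=5,interpolation=2)
c=np.zeros((540,780,3),np.uint8);c[:540,:420]=a;c[:450,425:775]=b
cv2.imwrite("pics/z0.png",c)
E
```

```text
(no output)
```

View pics/z0.png

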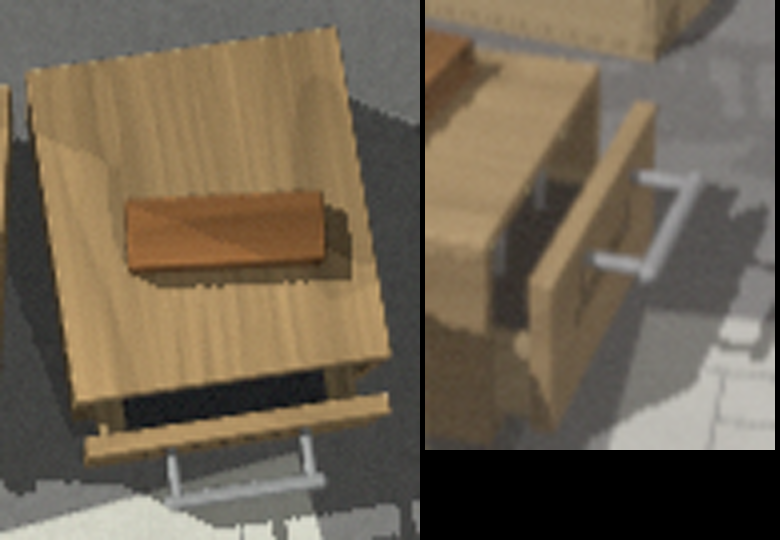

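The zoom shows the bar clearly. In the top view it runs from (278.3, 210.0) to (315.5, 205.3), and in the side view from (288, 160.6) to (279.6, 179.4). The cabinet-top corners are visible too.

```bash
cat > h.py <<'E'
from workcell import arm
import cv2,numpy as np
from scipy.spatial.transform import Rotation as R
def cam(n):
    c=arm.get_calibration(n);K=np.array([[c["fx"],0,c["cx"]],[0,c["fy"],c["cy"]],[0,0,1]])
    return K,R.from_rotvec(np.ravel(c["rvec"])).as_matrix(),np.ravel(c["tvec"])
def atz(n,uv,z):
    K,r,t=cam(n);d=r.T@np.linalg.inv(K)@[*uv,1];o=-r.T@t
    return o+d*(z-o[2])/d[2]
def proj(n,p):
    K,r,t=cam(n);q=K@(r@np.array(p)+t);return q[:2]/q[2]
def tool(p):  # world offset of target from the commanded tool pose -> tool axes, in slide units
    o=arm.get_obs();return R.from_quat(o["eef_rot"]).inv().apply(np.array(p)-o["eef_pos"])
E
python3 - <<'E'
from h import *
Z=lambda x,y:(235+x/4,85+y/4)
cs=[atz("top",Z(*p),.145) for p in[(28,72),(336,27),(390,355),(77,403)]]
for c in cs:print(c.round(4))
d=(cs[0]+cs[1]-cs[2]-cs[3])[:2];print("yaw",np.degrees(np.arctan2(d[1],d[0])))
e=(cs[0]+cs[3]-cs[1]-cs[2])[:2];print("yaw2",np.degrees(np.arctan2(-e[0],e[1])))
a,b=atz("top",(278.3,210),.104),atz("top",(315.5,205.3),.104);print("bar",a,b,(a+b)/2,np.degrees(np.arctan2(-(a-b)[0],(a-b)[1])))
a,b=atz("side",(288,160.6),.104),atz("side",(279.6,179.4),.104);print("barside",a,b,(a+b)/2)
o=arm.get_obs();print(R.from_quat(o["eef_rot"]).as_matrix().round(3))
E
```

```text
[0.8637 0.018  0.145 ]
[ 0.8947 -0.2068  0.145 ]
[ 0.6536 -0.2387  0.145 ]
[ 0.6223 -0.0133  0.145 ]
yaw 7.460139248875224
yaw2 7.874515867792605
bar [ 0.55412674 -0.08355652  0.104     ] [ 0.56616429 -0.1932861   0.104     ] [ 0.56014551 -0.13842131  0.104     ] 6.260422955265501
barside [ 0.56932262 -0.189325    0.104     ] [ 0.55150606 -0.07934191  0.104     ] [ 0.56041434 -0.13433346  0.104     ]
[[ 0.918  0.396 -0.   ]
 [ 0.396 -0.918  0.   ]
 [ 0.    -0.    -1.   ]]
```

```bash
python3 -m creep '[{"claw":-0.2,"slide":[0.46,-0.352,0],"twist":-0.826},{"claw":-0.2,"slide":[0.46,-0.352,0],"twist":-0.826},{"claw":-0.2,"slide":[0.46,-0.352,0],"twist":-0.826},{"claw":-0.2,"slide":[0.46,-0.352,0],"twist":-0.826},{"claw":-0.2,"slide":[0.46,-0.352,0],"twist":-0.826},{"claw":-0.2,"slide":[0.46,-0.352,0],"twist":-0.826},{"claw":-0.2,"slide":[0.46,-0.352,0.03],"twist":-0.826},{"claw":-0.2,"slide":[0.46,-0.352,0.06],"twist":-0.826},{"claw":-0.2,"slide":[0.46,-0.352,0.06],"twist":-0.826},{"claw":-0.2,"slide":[0.46,-0.352,0.06],"twist":-0.826},{"claw":-0.2,"slide":[0.46,-0.352,0.06],"twist":-0.826},{"claw":-0.2,"slide":[0.46,-0.352,0.06],"twist":-0.826},{"claw":-0.2,"slide":[0.46,-0.352,0.06],"twist":-0.826},{"claw":-0.2,"slide":[0.46,-0.352,0.06],"twist":-0.826}]' 30; python3 - <<'E'
from h import *
o=arm.get_obs();print(o["clock"],o["eef_pos"],o["grip_width"]);print(R.from_quat(o["eef_rot"]).as_matrix().round(3),tool((.56,-.137,.087)).round(4))
im=arm.camera("side")[90:230,190:350];cv2.imwrite("pics/s1.png",cv2.resize(im[:,:,::-1],None,fx=4,fy=4))
E
```

```text
clock: 2.15
eef_pos: [0.56, -0.1384, 0.1543]
eef_rot: [0.659, 0.752, 0.0, 0.0]
ft_force: [-0.4, -0.5, 0.1]
grip_width: 0.0367
grip_force: 0.0
2.15 [ 0.56002662 -0.13841343  0.15433265] 0.03673057889270272
[[-0.132  0.991  0.001]
 [ 0.991  0.132 -0.   ]
 [-0.     0.001 -1.   ]] [0.0014 0.0001 0.0673]
```

View pics/s1.png

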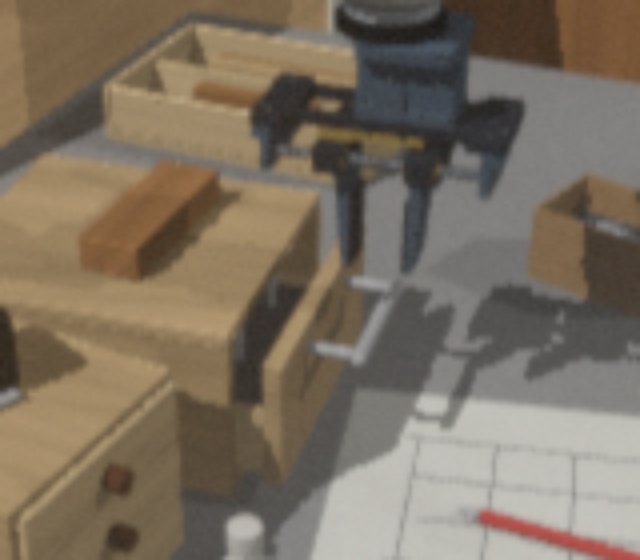

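The fingers are straddling the bar: the tips are at crop px (348, 262) and (408, 270), with the bar below at about (375, 310). I'll descend and grip it.

```bash
python3 -m creep '[{"claw":-0.2,"slide":[0,0,0.035],"twist":0},{"claw":-0.2,"slide":[0,0,0.067],"twist":0},{"claw":-0.2,"slide":[0,0,0.067],"twist":0},{"claw":-1,"slide":[0,0,0.067],"twist":0},{"claw":-1,"slide":[0,0,0.067],"twist":0},{"claw":-1,"slide":[0,0,0.067],"twist":0},{"claw":-1,"slide":[0,0,0.067],"twist":0}]' 30
```

```text
clock: 3.08
eef_pos: [0.5607, -0.1378, 0.088]
eef_rot: [0.658, 0.753, 0.0, 0.001]
ft_force: [-2.3, 0.5, 8.7]
grip_width: 0.0109
grip_force: 30.0
```

```bash
python3 -m creep '[{"claw":-1,"slide":[0,-0.01,0],"twist":0},{"claw":-1,"slide":[0,-0.025,0],"twist":0},{"claw":-1,"slide":[0,-0.04,0],"twist":0},{"claw":-1,"slide":[0,-0.055,0],"twist":0},{"claw":-1,"slide":[0,-0.07,0],"twist":0},{"claw":-1,"slide":[0,-0.085,0],"twist":0},{"claw":-1,"slide":[0,-0.1,0],"twist":0},{"claw":-1,"slide":[0,-0.108,0],"twist":0},{"claw":-1,"slide":[0,-0.114,0],"twist":0},{"claw":-1,"slide":[0,-0.114,0],"twist":0}]' 30
```

```text
clock: 4.32
eef_pos: [0.4472, -0.1529, 0.0879]
eef_rot: [0.658, 0.753, 0.0, 0.001]
ft_force: [-2.1, 3.5, 14.4]
grip_width: 0.011
grip_force: 30.0
```

```bash
python3 -m creep '[{"claw":-1,"slide":[0,-0.003,-0.001],"twist":0},{"claw":-1,"slide":[0,-0.006,-0.002],"twist":0},{"claw":-1,"slide":[0,-0.006,-0.002],"twist":0}]'; python3 -m creep '[{"claw":-1,"slide":[0,-0.003,0],"twist":0},{"claw":-1,"slide":[0,-0.003,0],"twist":0}]'
```

```text
clock: 4.7
eef_pos: [0.4398, -0.1538, 0.0881]
eef_rot: [0.658, 0.753, -0.001, -0.0]
ft_force: [-0.6, -9.5, -17.6]
grip_width: 0.0114
grip_force: 30.0
clock: 4.95
eef_pos: [0.4398, -0.154, 0.0884]
eef_rot: [0.659, 0.752, 0.001, 0.002]
ft_force: [24.0, 3.8, -37.2]
grip_width: 0.0112
grip_force: 30.0
```

The drawer is at its stop: 24 N against the pull and no further motion. I'll relax, release and rise, then look.

```bash
python3 -m creep '[{"claw":-1,"slide":[0,0.002,0.002],"twist":0},{"claw":-0.2,"slide":[0,0.003,0.002],"twist":0},{"claw":-0.2,"slide":[0,0.003,0.002],"twist":0},{"claw":-0.2,"slide":[0,0.003,0.002],"twist":0},{"claw":-0.2,"slide":[0,0.003,-0.03],"twist":0},{"claw":-0.2,"slide":[0,0.003,-0.08],"twist":0},{"claw":-0.2,"slide":[0,0.003,-0.08],"twist":0},{"claw":-0.2,"slide":[0,0.003,-0.08],"twist":0}]'; python3 - <<'E'
from h import *
o=arm.get_obs();print(o["clock"],o["eef_pos"],o["grip_width"])
P=np.array([.4398,-.154,.104]);L=P+.097*np.array([.991,.132,0]);L[2]=.116;print(L)
h=np.array([.132,-.991,0])*.035
im=[]
for n in("side","top"):
    a=arm.camera(n)[:,:,::-1].copy()
    c=proj(n,L);print(n,c,proj(n,L-h),proj(n,L+h),proj(n,P))
    u,v=c.astype(int);im.append(cv2.resize(a[v-60:v+60,u-50:u+50],None,fx=4,fy=4,interpolation=2))
cv2.imwrite("pics/d2.png",np.hstack(im))
E
```

```text
clock: 5.95
eef_pos: [0.4408, -0.1535, 0.1685]
eef_rot: [0.658, 0.753, -0.0, -0.0]
ft_force: [-0.4, -0.2, -0.2]
grip_width: 0.0368
grip_force: 0.0
5.95 [ 0.44078704 -0.15345323  0.16852267] 0.036817020553954465
[ 0.535927 -0.141196  0.116   ]
side [292.6236914  166.90816531] [289.77752461 172.88742702] [295.33921947 161.203351  ] [324.89102621 175.49657438]
top [298.53848907 215.70129829] [286.66384662 217.49023521] [310.39166277 213.91559567] [303.2905458  248.79671496]
```

View pics/d2.png

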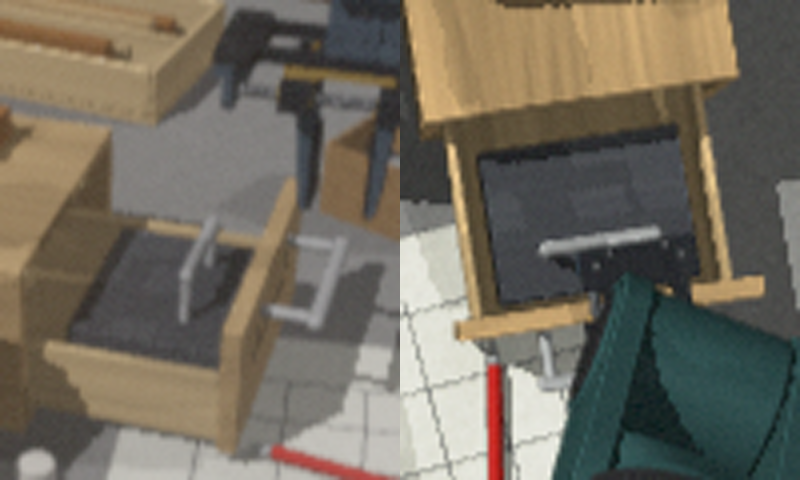

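The drawer is fully out. The lid bar is centred at crop (601, 240) in the top view, exactly where predicted. I'll move over it and grip.

```bash
python3 -m creep '[{"claw":-0.2,"slide":[0,0.05,0],"twist":0},{"claw":-0.2,"slide":[0,0.096,0],"twist":0},{"claw":-0.2,"slide":[0,0.096,0],"twist":0},{"claw":-0.2,"slide":[0,0.096,0.035],"twist":0},{"claw":-0.2,"slide":[0,0.096,0.068],"twist":0},{"claw":-0.2,"slide":[0,0.096,0.068],"twist":0},{"claw":-1,"slide":[0,0.096,0.068],"twist":0},{"claw":-1,"slide":[0,0.096,0.068],"twist":0},{"claw":-1,"slide":[0,0.096,0.068],"twist":0},{"claw":-1,"slide":[0,0.096,0.068],"twist":0}]' 20
```

```text
clock: 7.3
eef_pos: [0.5367, -0.141, 0.1016]
eef_rot: [0.658, 0.753, 0.0, 0.0]
ft_force: [-0.9, -1.6, 2.6]
grip_width: 0.0102
grip_force: 20.0
```

```bash
python3 -m creep '[{"claw":-1,"slide":[0,0.004,-0.007],"twist":0},{"claw":-1,"slide":[0,0.008,-0.013],"twist":0},{"claw":-1,"slide":[0,0.013,-0.019],"twist":0},{"claw":-1,"slide":[0,0.019,-0.025],"twist":0},{"claw":-1,"slide":[0,0.019,-0.025],"twist":0}]'; python3 -m creep '[{"claw":-1,"slide":[0,0.006,-0.005],"twist":0},{"claw":-1,"slide":[0,0.0125,-0.0095],"twist":0},{"claw":-1,"slide":[0,0.019,-0.0135],"twist":0},{"claw":-1,"slide":[0,0.026,-0.0165],"twist":0},{"claw":-1,"slide":[0,0.034,-0.0195],"twist":0},{"claw":-1,"slide":[0,0.034,-0.0195],"twist":0},{"claw":-1,"slide":[0,0.034,-0.0195],"twist":0}]'; python3 - <<'E'
from h import *
print(arm.get_obs()["torque"])
im=[]
for n,(u,v) in(("side",(292,157)),("top",(298,210))):
    a=arm.camera(n)[:,:,::-1]
    im.append(cv2.resize(a[v-60:v+60,u-50:u+50],None,fx=4,fy=4,interpolation=2))
cv2.imwrite("pics/l3.png",np.hstack(im))
E
```

```text
clock: 7.92
eef_pos: [0.5556, -0.1384, 0.1264]
eef_rot: [0.658, 0.753, -0.0, 0.0]
ft_force: [-1.2, -6.4, -0.6]
grip_width: 0.0103
grip_force: 20.0
clock: 8.8
eef_pos: [0.5885, -0.134, 0.145]
eef_rot: [0.658, 0.753, -0.0, -0.0]
ft_force: [0.1, -6.0, -6.1]
grip_width: 0.0105
grip_force: 20.0
[-1.16824674 -0.15812797  0.02396505]
```

View pics/l3.png

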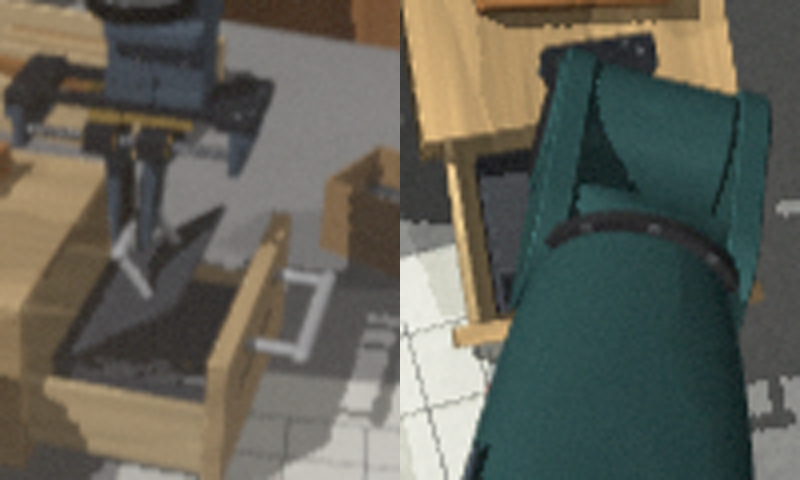

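The lid is up, but the drawer crept in by about 10 mm: the pull end moved from an expected (345, 276) to (333, 272). I'll draw the drawer back to its stop with the lid held.

```bash
python3 -m creep '[{"claw":-1,"slide":[0,-0.003,0],"twist":0},{"claw":-1,"slide":[0,-0.006,0],"twist":0},{"claw":-1,"slide":[0,-0.008,0],"twist":0},{"claw":-1,"slide":[0,-0.008,0],"twist":0}]' 30; python3 -m creep '[{"claw":-1,"slide":[0,-0.002,0],"twist":0},{"claw":-1,"slide":[0,-0.003,0],"twist":0},{"claw":-1,"slide":[0,-0.003,0],"twist":0}]'; python3 - <<'E'
from h import *
print(arm.get_obs()["torque"])
im=[]
for n,(u,v) in(("side",(292,166)),("top",(298,215))):
    a=arm.camera(n)[:,:,::-1]
    im.append(cv2.resize(a[v-60:v+60,u-50:u+50],None,fx=4,fy=4,interpolation=2))
cv2.imwrite("pics/l4.png",np.hstack(im))
E
```

```text
clock: 9.4
eef_pos: [0.5804, -0.1351, 0.1448]
eef_rot: [0.658, 0.753, -0.0, -0.0]
ft_force: [1.3, -7.1, -8.0]
grip_width: 0.0104
grip_force: 30.0
clock: 9.78
eef_pos: [0.5775, -0.1354, 0.1448]
eef_rot: [0.658, 0.753, -0.0, -0.0]
ft_force: [1.7, -6.9, -8.9]
grip_width: 0.0104
grip_force: 30.0
[-1.16090338 -0.39191867 -0.03809324]
```

View pics/l4.png

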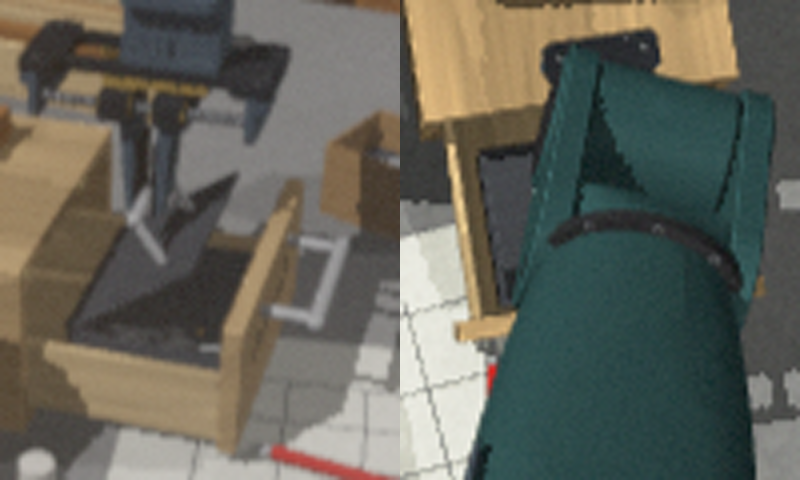

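```bash
python3 - <<'E'
from h import *
P=np.array([.4398,-.154,0]);ux=np.array([.991,.132,0]);uy=np.array([-.132,.991,0]);uz=np.array([0,0,1])
def pt(th,s,x,y,z):# hinge frame
    c,n=np.cos(th),np.sin(th);x,z=x*c+z*n,-x*n+z*c
    return P+ux*(.177+s+x)+uy*y+uz*(.073+z)
f=lambda p:((proj("side",p)-[242,106])*4).round(0)
for s in(0,.005,.01):
  print(s,"pull",f(P+ux*s+uz*.104-uy*.055),f(P+ux*s+uz*.104+uy*.055),"hingeL",f(pt(0,s,0,.075,.005)))
  for d in(30,35,40,45,50):
    t=np.radians(d);print(d,"barL",f(pt(t,s,-.08,.04,.043)),"postL",f(pt(t,s,-.08,.04,.005)),"nearR",f(pt(t,s,-.116,-.075,.005)),"nearL",f(pt(t,s,-.116,.075,.005)),(pt(t,s,-.08,0,.043)).round(4))
E
python3 -c "
import cv2
a=cv2.imread('pics/l4.png')[120:380,40:380];cv2.imwrite('pics/l4z.png',cv2.resize(a,None,fx=2.2,fy=2.2,interpolation=2))"
```

```text
0 pull [344. 241.] [318. 318.] hingeL [ 69. 322.]
30 barL [148. 223.] postL [172. 267.] nearR [249. 177.] nearL [204. 277.] [ 0.5679 -0.1369  0.1502]
35 barL [138. 217.] postL [166. 259.] nearR [243. 167.] nearL [196. 266.] [ 0.5747 -0.136   0.1541]
40 barL [129. 212.] postL [161. 252.] nearR [235. 157.] nearL [187. 255.] [ 0.5819 -0.1351  0.1574]
45 barL [119. 207.] postL [154. 245.] nearR [226. 147.] nearL [178. 244.] [ 0.5893 -0.1341  0.16  ]
50 barL [108. 203.] postL [147. 239.] nearR [217. 138.] nearL [167. 234.] [ 0.5969 -0.1331  0.1619]
0.005 pull [337. 240.] [311. 317.] hingeL [ 63. 321.]
30 barL [141. 222.] postL [165. 266.] nearR [243. 176.] nearL [197. 276.] [ 0.5728 -0.1363  0.1502]
35 barL [132. 216.] postL [160. 258.] nearR [236. 166.] nearL [189. 265.] [ 0.5797 -0.1354  0.1541]
40 barL [122. 211.] postL [154. 251.] nearR [228. 156.] nearL [180. 254.] [ 0.5868 -0.1344  0.1574]
45 barL [112. 206.] postL [147. 244.] nearR [220. 146.] nearL [170. 243.] [ 0.5942 -0.1334  0.16  ]
50 barL [102. 202.] postL [140. 238.] nearR [210. 137.] nearL [160. 233.] [ 0.6018 -0.1324  0.1619]
0.01 pull [331. 239.] [304. 316.] hingeL [ 56. 320.]
30 barL [134. 221.] postL [158. 264.] nearR [237. 176.] nearL [190. 275.] [ 0.5778 -0.1356  0.1502]
35 barL [125. 215.] postL [153. 257.] nearR [230. 165.] nearL [182. 264.] [ 0.5846 -0.1347  0.1541]
40 barL [115. 210.] postL [147. 250.] nearR [222. 155.] nearL [173. 253.] [ 0.5918 -0.1338  0.1574]
45 barL [105. 205.] postL [141. 243.] nearR [213. 145.] nearL [163. 242.] [ 0.5992 -0.1328  0.16  ]
50 barL [ 95. 201.] postL [133. 237.] nearR [204. 136.] nearL [153. 232.] [ 0.6068 -0.1318  0.1619]
```

View pics/l4z.png

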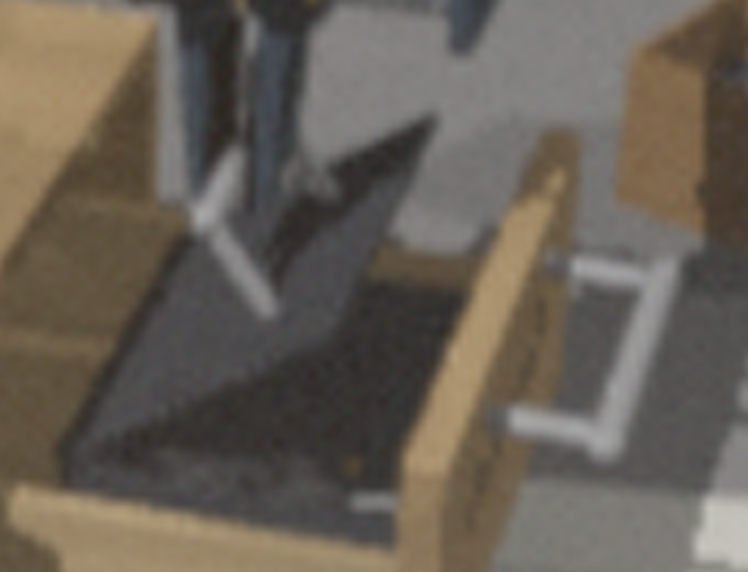

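The side view fits a lid angle of about 34° with the drawer near its stop. The bar has slipped towards the fingertips, about 8 mm from the ends. I'll lower the lid gently, regrip deeper and harder, and lift again.

```bash
python3 -m creep '[{"claw":-1,"slide":[0,-0.006,0.0035],"twist":0},{"claw":-1,"slide":[0,-0.012,0.0075],"twist":0},{"claw":-1,"slide":[0,-0.018,0.0125],"twist":0},{"claw":-1,"slide":[0,-0.024,0.018],"twist":0},{"claw":-1,"slide":[0,-0.029,0.024],"twist":0},{"claw":-1,"slide":[0,-0.034,0.0305],"twist":0},{"claw":-1,"slide":[0,-0.038,0.037],"twist":0},{"claw":-1,"slide":[0,-0.038,0.037],"twist":0}]' 30; python3 -m creep '[{"claw":-0.3,"slide":[0,-0.001,0],"twist":0},{"claw":-0.3,"slide":[0,-0.003,0],"twist":0},{"claw":-0.3,"slide":[0,-0.003,0.008],"twist":0},{"claw":-0.3,"slide":[0,-0.003,0.016],"twist":0},{"claw":-0.3,"slide":[0,-0.003,0.016],"twist":0},{"claw":-1,"slide":[0,-0.003,0.016],"twist":0},{"claw":-1,"slide":[0,-0.003,0.016],"twist":0},{"claw":-1,"slide":[0,-0.003,0.016],"twist":0}]' 60
```

```text
clock: 10.88
eef_pos: [0.5398, -0.1402, 0.1078]
eef_rot: [0.658, 0.753, -0.0, -0.0]
ft_force: [-2.0, 0.6, 1.5]
grip_width: 0.01
grip_force: 30.0
clock: 11.88
eef_pos: [0.5375, -0.1407, 0.0926]
eef_rot: [0.658, 0.753, 0.0, 0.0]
ft_force: [0.1, -0.5, 0.9]
grip_width: 0.0097
grip_force: 60.0
```

```bash
python3 -m creep '[{"claw":-1,"slide":[0,-0.001,0],"twist":0},{"claw":-1,"slide":[0,-0.002,0],"twist":0},{"claw":-1,"slide":[0,-0.003,0],"twist":0},{"claw":-1,"slide":[0,-0.003,0],"twist":0}]'
```

```text
clock: 12.38
eef_pos: [0.5357, -0.141, 0.0927]
eef_rot: [0.659, 0.753, 0.001, 0.001]
ft_force: [10.3, 4.5, -6.3]
grip_width: 0.0097
grip_force: 60.0
```

Drawer is confirmed at its stop (10 N). I'll lift along the arc with x lagging slightly.

```bash
python3 -m creep '[{"claw":-1,"slide":[0,0.004,-0.007],"twist":0},{"claw":-1,"slide":[0,0.0085,-0.0135],"twist":0},{"claw":-1,"slide":[0,0.0135,-0.0195],"twist":0},{"claw":-1,"slide":[0,0.0195,-0.0255],"twist":0},{"claw":-1,"slide":[0,0.0195,-0.0255],"twist":0}]'; python3 -m creep '[{"claw":-1,"slide":[0,0.003,-0.003],"twist":0},{"claw":-1,"slide":[0,0.006,-0.0055],"twist":0},{"claw":-1,"slide":[0,0.0095,-0.008],"twist":0},{"claw":-1,"slide":[0,0.0125,-0.01],"twist":0},{"claw":-1,"slide":[0,0.0125,-0.01],"twist":0}]'; python3 - <<'E'
from h import *
im=[]
a=arm.camera("side")[:,:,::-1]
cv2.imwrite("pics/l5.png",cv2.resize(a[106:226,242:342],None,fx=5,fy=5,interpolation=2))
E
```

```text
clock: 13.0
eef_pos: [0.5533, -0.1385, 0.1176]
eef_rot: [0.658, 0.753, -0.0, -0.0]
ft_force: [-0.2, -4.5, -8.5]
grip_width: 0.0096
grip_force: 60.0
clock: 13.62
eef_pos: [0.565, -0.1369, 0.1271]
eef_rot: [0.658, 0.753, -0.001, -0.001]
ft_force: [-0.8, -5.7, -9.5]
grip_width: 0.0092
grip_force: 60.0
```

View pics/l5.png

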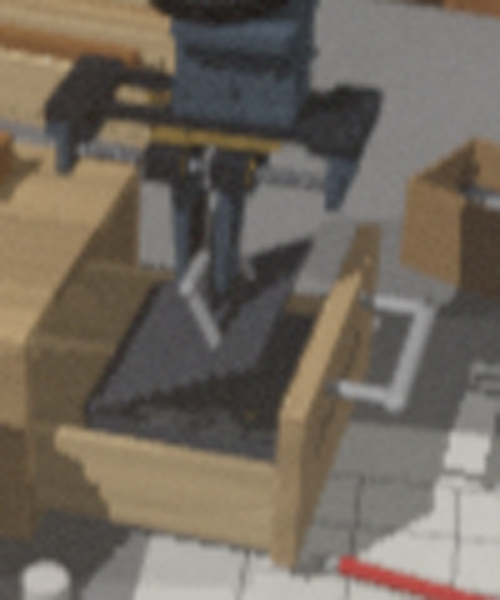

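```bash
python3 - <<'E'
from h import *
P=np.array([.4398,-.154,0]);ux=np.array([.991,.132,0]);uy=np.array([-.132,.991,0]);uz=np.array([0,0,1])
def pt(th,s,x,y,z):
    c,n=np.cos(th),np.sin(th);x,z=x*c+z*n,-x*n+z*c
    return P+ux*(.177+s+x)+uy*y+uz*(.073+z)
f=lambda p:((proj("side",p)-[242,106])*5).round(0)
print("pull",f(P+uz*.104-uy*.055),f(P+uz*.104+uy*.055))
for d in(0,15,20,25,30):
    t=np.radians(d);print(d,"barL",f(pt(t,0,-.08,.04,.043)),"postL",f(pt(t,0,-.08,.04,.005)),"nearR",f(pt(t,0,-.116,-.075,.005)),"nearL",f(pt(t,0,-.116,.075,.005)))
o=arm.get_obs();print("tcp",f(o["eef_pos"]),"tips",[f(o["eef_pos"]+ux*k*.019) for k in(-1,1)],o["torque"],o["ft_force"])
E
```

```text
pull [430. 301.] [398. 398.]
0 barL [237. 339.] postL [234. 393.] nearR [334. 306.] nearL [281. 436.]
15 barL [215. 307.] postL [229. 363.] nearR [329. 264.] nearL [274. 391.]
20 barL [205. 297.] postL [225. 353.] nearR [325. 249.] nearL [269. 376.]
25 barL [195. 288.] postL [220. 343.] nearR [319. 235.] nearL [263. 361.]
30 barL [184. 279.] postL [215. 333.] nearR [312. 222.] nearL [254. 347.]
tcp [206. 281.] tips [array([237., 286.]), array([175., 277.])] [-1.14720359  0.44968934 -0.0732611 ] [-0.25706853 -5.49774342 -9.10740618]
```

The near post's slope gives a lid angle of about 28°, which agrees with the hand's travel with the drawer at its stop. I'll carry on to 45°.

```bash
python3 -m creep '[{"claw":-1,"slide":[0,0.003,-0.004],"twist":0},{"claw":-1,"slide":[0,0.007,-0.007],"twist":0},{"claw":-1,"slide":[0,0.012,-0.01],"twist":0},{"claw":-1,"slide":[0,0.018,-0.013],"twist":0},{"claw":-1,"slide":[0,0.0245,-0.0155],"twist":0},{"claw":-1,"slide":[0,0.0245,-0.0155],"twist":0},{"claw":-1,"slide":[0,0.0245,-0.0155],"twist":0}]'; python3 - <<'E'
from h import *
a=arm.camera("side")[:,:,::-1]
cv2.imwrite("pics/l6.png",cv2.resize(a[106:226,242:342],None,fx=5,fy=5,interpolation=2))
o=arm.get_obs();print(np.dot(o["eef_pos"]-[.5357,-.141,0],[.991,.132,0]))
E
```

```text
clock: 14.55
eef_pos: [0.589, -0.1337, 0.1413]
eef_rot: [0.658, 0.753, -0.001, -0.001]
ft_force: [5.7, -6.3, -24.4]
grip_width: 0.0095
grip_force: 60.0
0.053740800761254696
```

View pics/l6.png

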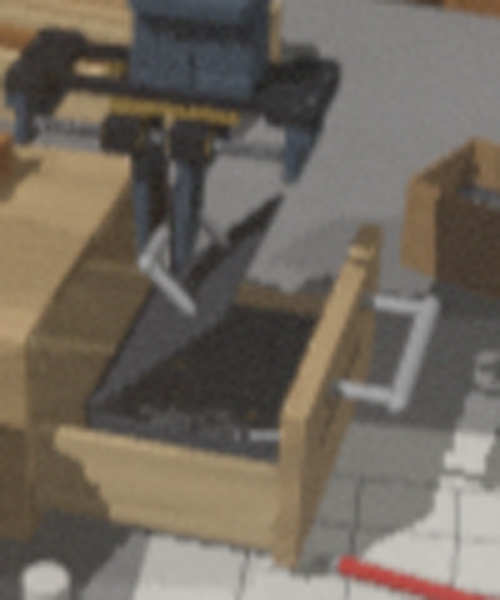

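The drawer is still at its stop and the lid is at about 43–45° (near post from (192, 312) to (150, 262)). I'll ease off the extra lift a little, then check that it holds steady.

```bash
python3 -m creep '[{"claw":-1,"slide":[0,0,0.001],"twist":0},{"claw":-1,"slide":[0,0,0.001],"twist":0},{"claw":-1,"slide":[0,0,0.001],"twist":0},{"claw":-1,"slide":[0,0,0.001],"twist":0},{"claw":-1,"slide":[0,0,0.001],"twist":0},{"claw":-1,"slide":[0,0,0.001],"twist":0}]'
```

```text
clock: 15.35
eef_pos: [0.5892, -0.1337, 0.1413]
eef_rot: [0.658, 0.753, -0.001, -0.001]
ft_force: [1.4, -6.1, -13.3]
grip_width: 0.0093
grip_force: 60.0
```

```bash
python3 -c "
from workcell import arm
print(arm.hand_in())"
```

```text
the job is handed in; nothing more can be done
None
```

I handed the job in with the drawer drawn out to its stop and the arm still holding the fastener-box lid by its bar at about 43–45°; on the first lift the bar slipped and the drawer crept in about 10 mm, so I lowered the lid, regripped, pulled the drawer back to its stop and lifted again.

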